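# Drag-test instrument feet and reject the worn one

## Task

One of the four look-alike instrument feet on the test plate has a worn, slippery sole. First drag every foot along the plate, without lifting it and without pressing hard, from the far half until the whole foot is past the yellow line on the robot's side, feeling how much it drags; then pick up the one that drags least and set it upright in the red tray. Leave the three good feet standing on the plate past the line, and do not disturb the other things on the bench.

Things in the scene. Friction and masses are not known exactly. Their poses are not given: they have to be found in the camera images.
- foot_1_mid (a point): a foot: black rubber sole and bright metal disc, 76 mm across, together 26 mm thick; from its middle an upright round steel stud, 20 mm across, to 66 mm over all. The point is on the axis, half-way up (33 mm above the underside). 0.8 kg, differing by up to 10 % with no bearing on wear. The sole sits with 2 mm play but cannot come off. The worn one looks the same. Pushed at the stud within 20 mm above the disc it slides without tipping.
- foot_2_mid (a point): a foot: black rubber sole and bright metal disc, 76 mm across, together 26 mm thick; from its middle an upright round steel stud, 20 mm across, to 66 mm over all. The point is on the axis, half-way up (33 mm above the underside). 0.8 kg, differing by up to 10 % with no bearing on wear. The sole sits with 2 mm play but cannot come off. The worn one looks the same. Pushed at the stud within 20 mm above the disc it slides without tipping.
- foot_3_mid (a point): a foot: black rubber sole and bright metal disc, 76 mm across, together 26 mm thick; from its middle an upright round steel stud, 20 mm across, to 66 mm over all. The point is on the axis, half-way up (33 mm above the underside). 0.8 kg, differing by up to 10 % with no bearing on wear. The sole sits with 2 mm play but cannot come off. The worn one looks the same. Pushed at the stud within 20 mm above the disc it slides without tipping.
- foot_4_mid (a point): a foot: black rubber sole and bright metal disc, 76 mm across, together 26 mm thick; from its middle an upright round steel stud, 20 mm across, to 66 mm over all. The point is on the axis, half-way up (33 mm above the underside). 0.8 kg, differing by up to 10 % with no bearing on wear. The sole sits with 2 mm play but cannot come off. The worn one looks the same. Pushed at the stud within 20 mm above the disc it slides without tipping.
- plate: fixed grey test plate, 280 mm (its x) by 385 mm (its y), 10 mm thick; origin at the centre of its underside on the bench, z up, x pointing away from the robot. Thin dark lines along x part four lanes 96 mm wide; the feet start one to a lane, 60 to 90 mm beyond the yellow line (+x). It takes no more than 35 N
- plate_line (a point): middle of the yellow line, 6 mm wide, that runs along the plate's y across its middle, on its top face. Feet must end on its -x side, wholly on the plate. Sliding slowly under its own weight alone a good foot drags with roughly 3 to 5 N, the worn one with about 1 to 1.5 N
- red_tray: fixed red open tray for rejects, 130 by 130 mm outside, walls 25 mm high and 5 mm thick, floor 5 mm thick; origin under its centre, z up. It stands to the left or the right of the plate
- blue_tray: bystander: fixed blue tray of the same size on the other side of the plate, holding two nuts; origin under its centre. Other bystanders, not listed: a loose bottle, beaker and jar, up to 130 mm tall, stand at least 60 mm beyond the plate; a wrench lies flat on the bench between robot and plate
- nut_1: bystander: loose steel ring nut, 32 mm across, 12 mm high, lying in the blue tray; origin under its centre
- nut_2: bystander: the second such nut in the blue tray; origin under its centre
Things that resemble listed ones, but are neither listed nor needed, are in the scene too. Leave any purple look-alike of the part that bears foot_3_mid alone. What is shaped like the part that bears foot_2_mid but green is not meant.

How it is judged:
On the way:
1. all four feet have been dragged past the yellow line and stand on the plate there (x of foot_1_mid in the frame of plate between -0.125 and -0.035 m and y of foot_1_mid in the frame of plate between -0.19 and 0.19 m and z of foot_1_mid in the frame of plate between 0.036 and 0.048 m and angle between each of foot_1_mid, foot_2_mid, foot_3_mid, foot_4_mid's own z axis and vertical below 0.15 rad and x of foot_2_mid in the frame of plate between -0.125 and -0.035 m and y of foot_2_mid in the frame of plate between -0.19 and 0.19 m and z of foot_2_mid in the frame of plate between 0.036 and 0.048 m and x of foot_3_mid in the frame of plate between -0.125 and -0.035 m and y of foot_3_mid in the frame of plate between -0.19 and 0.19 m and z of foot_3_mid in the frame of plate between 0.036 and 0.048 m and x of foot_4_mid in the frame of plate between -0.125 and -0.035 m and y of foot_4_mid in the frame of plate between -0.19 and 0.19 m and z of foot_4_mid in the frame of plate between 0.036 and 0.048 m), for 0.2 s.
At the end, for the whole second after the job is handed in: The worn foot stands upright (within 0.15 rad) on the floor of the red tray; the three good feet stand upright on the plate with their centres more than 35 mm past the middle of the yellow line on the robot's side; all are at rest and released (x of good_sole_1 in the frame of plate between -0.125 and -0.035 m and x of good_sole_2 in the frame of plate between -0.125 and -0.035 m and x of good_sole_4 in the frame of plate between -0.125 and -0.035 m and z of good_sole_1 in the frame of plate between 0.005 and 0.015 m and z of good_sole_2 in the frame of plate between 0.005 and 0.015 m and z of good_sole_4 in the frame of plate between 0.005 and 0.015 m and x of worn_sole in the frame of red_tray between -0.036 and 0.036 m and y of worn_sole in the frame of red_tray between -0.036 and 0.036 m and z of worn_sole in the frame of red_tray below 0.01 m and angle between each of foot_1_mid, foot_2_mid, foot_3_mid, foot_4_mid's own z axis and vertical below 0.15 rad and linear speed of each of foot_1, foot_2, foot_3, foot_4 below 0.02 m/s); the robot touches nothing.
It fails at once if a foot is lifted off the plate (over 8 mm) before it has been dragged at least 60 mm ((z of foot_1_mid in the frame of plate above 0.049 m and distance of foot_1_mid from where it was at the start of the episode below 0.06 m) or (z of foot_2_mid in the frame of plate above 0.049 m and distance of foot_2_mid from where it was at the start of the episode below 0.06 m) or (z of foot_3_mid in the frame of plate above 0.049 m and distance of foot_3_mid from where it was at the start of the episode below 0.06 m) or (z of foot_4_mid in the frame of plate above 0.049 m and distance of foot_4_mid from where it was at the start of the episode below 0.06 m)).
It fails at once if a foot is pressed on the plate, or the plate is pressed by the robot, with more than 35 N (contact force between any of good_sole_1, good_sole_2, worn_sole, good_sole_4, the arm, the fingers and plate above 35 N).
It fails at once if a foot is tipped by more than 0.5 rad (angle between any of foot_1_mid, foot_2_mid, foot_3_mid, foot_4_mid's own z axis and vertical above 0.5 rad).
It fails at once if a foot is dropped or flung (faster than 0.7 m/s while not held) ((linear speed of foot_1 above 0.7 m/s and contact force between foot_1 and the fingers below 0.1 N) or (linear speed of foot_2 above 0.7 m/s and contact force between foot_2 and the fingers below 0.1 N) or (linear speed of foot_3 above 0.7 m/s and contact force between foot_3 and the fingers below 0.1 N) or (linear speed of foot_4 above 0.7 m/s and contact force between foot_4 and the fingers below 0.1 N)).
It fails at once if a bystander is moved by more than 30 mm (distance of any of nut_1, nut_2, wrench, amber_bottle, beaker, jar from where it was at the start of the episode above 0.03 m).
It also fails if it takes over 72 s, if anything falls off the work surface, if the arm or the gripper's body presses on something with over 40 N, if the wrist force passes 120 N, or if a joint passes its speed limit or range.

## Robot

A 7-joint arm with a two-finger parallel gripper is mounted at the origin on the work surface. World frame = base frame: x ahead of the robot, y to its left, z up, the work surface at z = 0. Lengths are in m, angles in rad, forces in N, time in s.
With the tool pointing down it reaches from about 0.425 to 0.95 m from the base axis. Payload 4.7 kg.
Tool frame: the origin (TCP) lies midway between the tips of the shut fingers; the grasp point (between the pads) lies 19 mm behind it; z points along the fingers, x is the direction in which the jaws open and shut, and the axes are right-handed (so a half turn about z gives the same grasp; the last joint's range is limited). The gripper opens to 85 mm and grips with 20 to 120 N. Pads are 22 mm wide; open, the fingers measure 114 mm over their backs; the gripper's body (76 mm by 85 mm) begins 54 mm behind the grasp point. The pads swing forward as they close: fully open they stand 13 mm farther back than shut.
Start: joints at [1.217, 0.469, -0.049, 1.532, 0.024, 1.141, -0.082], TCP at [0.215, -0.64, 0.231] pointing down, gripper open.
Joint ranges: [-2.59, 2.59], [-0.33, 1.99], [-1.39, 1.29], [0.1, 2.45], [-1.04, 4.18], [0.21, 1.99], [-2.66, 2.66]. Speed limits (rad/s): [2.57, 2.57, 3.14, 3.14, 3.14, 3.14, 3.14].

## Interface

Orientations are given as a 3x3 rotation matrix whose columns are the frame's x, y, z axes.
In Python, from workcell import observe, get_image, sign_off gives the robot as it stands.
- The arm moves only by the shell command python3 -m inch 'ROWS' [FORCE]. ROWS is JSON, a list of rows, each a list of 5 numbers: the shift along the tool's x, y, z in mm, then the turn about the tool's z in degrees, then the finger opening in mm, from 0 to 85.4. A call has 1 to 10 rows; each row shifts and turns the pose as measured when the row begins, along the tool's axes as they then stand; what a row does not reach is not made up. A row lasts 1/12 s, in which the tool goes at most 41.7 mm and 7.16 degrees, less where a joint would pass 70% of its speed; a pose out of reach is approached as far as the arm can. A call is refused whole if a number of a shift passes 41.7 or a number of a turn 7.16, either way. A call with a gripper value outside its range is refused whole. The fingers move at their own pace and stop on an object; FORCE is the grip in N (left out, the last holds). Time passes only in rows, so rows that do not move let the fingers close. It gives the time, the measured TCP pose, the force and the opening at its end, in the units of the state.
- observe(): the state, without advancing time (a new reading comes with each control period).
- get_image(name): name is "side" or "top" or "wrist"; returns a dict with "pixels" (384x512x3 uint8, red, green, blue), "fov_y" (degrees; the focal length in pixels is half the picture's height over the tangent of half this angle, whatever the lens; pixels are square), "cx", "cy" (the principal point, pixels), "dist" ([k1, k2, p1, p2, k3] as OpenCV has them; the pictures are not rectified), "pose" (4x4, takes a point from camera to world coordinates). Camera axes: x right, y up, looking along -z (the intrinsics and any distortion apply to the point x, -y, -z); pixel columns grow to the right and rows downward; lengths in m; the calibration is good to about 2 mm. A picture is of the moment at which its call begins. There is no depth.
- sign_off(): hands the job in, once; it reports no verdict.
The state is a dict: "clock": time; "joint_positions": joint angles; "dq": joint speeds; "effort": joint torques, N m; "eef_pos": TCP position; "eef_rot": TCP orientation; "contact_force": force on the tool from outside, world axes, zero at the start; "moment": the same for the moment, N m; "gripper_width": opening from 0.0 (shut) to 1.0 (fully open).
Only numpy, scipy, OpenCV 4.12 (cv2) and the standard library are available. Lean on these libraries where they do the work, as an engineer would, in place of code of your own. Each camera call takes 0.05 s, during which the arm holds its last target. There are 200 camera calls.

## Working session

There is one attempt and no reset: what is moved stays moved. The work goes in short steps, Python scripts to look and compute and a shell command to move; the robot and the scene stay as the last step left them, time stands still between calls to the robot, and variables do not carry over. Pictures are saved under pics/ and viewed, about 8 in all and at most 12, crops included, and the job is handed in when it is done.

```bash
mkdir -p pics
cat > h.py <<'E'
import numpy as np, cv2, json
from workcell import observe, get_image
def save(n,f):
    im=get_image(n); cv2.imwrite('pics/'+f,im['pixels'][:,:,::-1]); return im
def K(im):
    f=im['pixels'].shape[0]/2/np.tan(np.radians(im['fov_y'])/2)
    return np.array([[f,0,im['cx']],[0,f,im['cy']],[0,0,1.]]),np.array(im['dist'],float)
def ray(im,uv,z):
    k,d=K(im); p=cv2.undistortPoints(np.array(uv,float).reshape(-1,1,2),k,d)[:,0]
    T=np.array(im['pose']); r=np.c_[p[:,0],-p[:,1],-np.ones(len(p))]@T[:3,:3].T
    return T[:3,3]+r*((z-T[2,3])/r[:,2])[:,None]
def proj(im,P):
    k,d=K(im);T=np.array(im['pose']);q=(np.atleast_2d(P)-T[:3,3])@T[:3,:3]
    return cv2.projectPoints(q*[1,-1,-1],np.zeros(3),np.zeros(3),k,d)[0][:,0]
E
python3 - <<'E'
from h import *
ims=[save(n,n+'0.png') for n in('top','side')]
import pickle; pickle.dump(ims,open('ims.pkl','wb'))
for i in ims: print(np.round(i['pose'],3),i['fov_y'],i['dist'])
a=cv2.imread('pics/top0.png');b=cv2.imread('pics/side0.png')
o=observe();print(o)
E
```

```text
[[ 0.14   0.969 -0.204  0.396]
 [-0.99   0.137 -0.029 -0.016]
 [ 0.     0.206  0.978  1.151]
 [ 0.     0.     0.     1.   ]] 53.87727947064083 [-0.03573938  0.          0.          0.          0.        ]
[[-0.94   0.184 -0.288  0.388]
 [-0.342 -0.55   0.762  0.658]
 [-0.018  0.815  0.58   0.579]
 [ 0.     0.     0.     1.   ]] 57.822803445792545 [-0.09655312  0.          0.          0.          0.        ]
{'clock': 0.1, 'joint_positions': array([ 1.21711311,  0.46936016, -0.04858769,  1.53357001,  0.02409981,
        1.14101798, -0.08232926]), 'dq': array([-0.00073536, -0.00216437,  0.0001979 , -0.00319082, -0.00044731,
       -0.00036882,  0.00134266]), 'effort': array([-9.12600581e-05, -5.11517823e+01, -4.75421024e-02, -2.38391823e+01,
        1.06042024e-02,  4.39733805e-03,  1.38774359e-05]), 'eef_pos': array([ 0.21523483, -0.63920738,  0.23036866]), 'eef_rot': array([[ 3.19096243e-01, -9.47722109e-01, -6.26514437e-04],
       [-9.47720665e-01, -3.19096852e-01,  1.65536463e-03],
       [-1.76874444e-03,  6.55400449e-05, -9.99998434e-01]]), 'contact_force': array([ 0.44143073, -1.17497304,  0.66774643]), 'moment': array([ 0.01579127,  0.00201097, -0.06524369]), 'gripper_width': 0.9984541948252874}
```

View pics/top0.png

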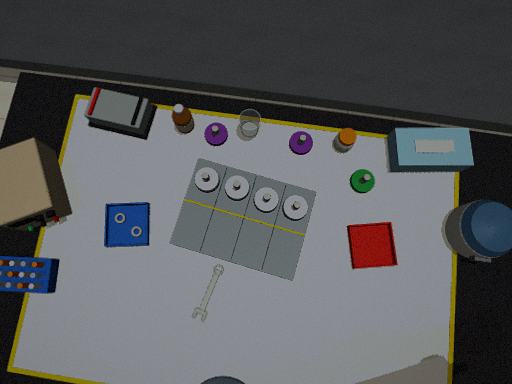

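View pics/side0.png

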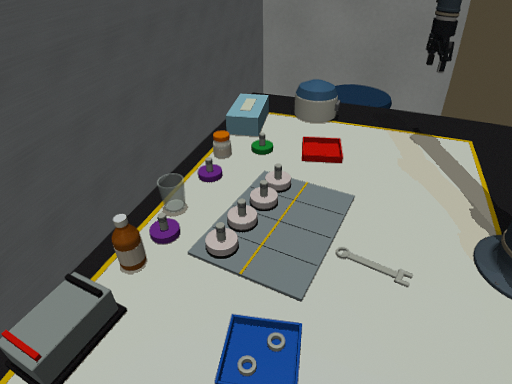

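Top view: grey plate centre at about (243,217). Candidate feet in the lanes are white/metal: (207,179), (237,187), (266,199) and (295,207). Look-alikes are purple at (216,133) and (301,142), and green at (362,180). The red tray is at (372,245), the blue one at (127,225). I take the four white ones on the plate. The side view agrees.

```bash
cat > m.py <<'E'
from h import *
import pickle
im=pickle.load(open('ims.pkl','rb'))[0]; a=im['pixels']; hsv=cv2.cvtColor(a,cv2.COLOR_RGB2HSV)
H,S,V=cv2.split(hsv)
red=((H<8)|(H>172))&(S>150)&(V>60); red[:, :340]=0; red[:,405:]=0
def quad(m,z):
    c=max(cv2.findContours(m.astype(np.uint8),0,2)[0],key=cv2.contourArea)
    h=cv2.convexHull(c); q=cv2.approxPolyN(h,4,ensure_convex=True).reshape(-1,2).astype(float)
    return q,ray(im,q,z)
q,p=quad(red,.025);print('tray',q.tolist(),p.round(4).tolist(),p.mean(0),np.linalg.norm(np.diff(p,axis=0),axis=1))
k,d=K(im)
g=(V>60)&(V<160)&(S<60); g[:155]=0; g[285:]=0; g[:,:165]=0; g[:,322:]=0
g=cv2.morphologyEx(g.astype(np.uint8),cv2.MORPH_OPEN,np.ones((5,5)))
q,p=quad(g,.010);print('plate',q.tolist(),p.round(4).tolist(),p.mean(0),np.linalg.norm(np.diff(p,axis=0),axis=1))
ye=(H>20)&(H<35)&(S>150)&(V>100); ye[:190]=0;ye[245:]=0;ye[:,:175]=0;ye[:,315:]=0
ys,xs=np.nonzero(ye); P=ray(im,np.c_[xs,ys],.010); c=P.mean(0); u=np.linalg.svd(P-c)[2][0]
t=(P-c)@u; print('line',c,u,np.ptp(t),c+u*(t.max()+t.min())/2)
hull=np.zeros_like(g); cv2.fillConvexPoly(hull,cv2.convexHull(q.astype(int)),1); 
for s in [(207,179),(237,187),(266,199),(295,207)]:
    w=((V>165)&(S<60)).astype(np.uint8); m=np.zeros_like(w); cv2.circle(m,s,16,1,-1); w=w&m
    n,l,st,ce=cv2.connectedComponentsWithStats(w); i=1+st[1:,4].argmax()
    c=max(cv2.findContours((l==i).astype(np.uint8),0,2)[0],key=cv2.contourArea)
    e=cv2.fitEllipse(cv2.convexHull(c)); print('foot',e,ray(im,[e[0]],.034).round(4), st[i])
print(np.median(V[g>0]))
ov=a[130:300,150:420,::-1].copy(); cv2.imwrite('pics/crop1.png',cv2.resize(ov,None,fx=2.9,fy=2.9,interpolation=2))
E
python3 m.py
```

```text
tray [[397.0, 265.0], [352.0, 268.0], [347.0, 225.0], [390.0, 222.0]] [[0.4823, -0.4488, 0.025], [0.4556, -0.3172, 0.025], [0.5802, -0.2913, 0.025], [0.6072, -0.4197, 0.025]] [ 0.53131621 -0.36926695  0.025     ] [0.1342953  0.12726771 0.13119478]
plate [[321.0, 155.0], [321.0, 284.0], [165.0, 284.0], [165.0, 155.0]] [[0.793, -0.1942, 0.01], [0.3975, -0.2343, 0.01], [0.3331, 0.2211, 0.01], [0.7241, 0.2941, 0.01]] [0.56191712 0.02165847 0.01      ] [0.39755418 0.45997657 0.39776337]
line [0.56337752 0.01750796 0.01      ] [-1.49664732e-01 -9.88736804e-01 -1.21125243e-30] 0.3797545013097321 [0.56361178 0.01905552 0.01      ]Traceback (most recent call last):
  File "m.py", line 21, in <module>
    n,l,st,ce=cv2.connectedComponentsWithStats(w); i=1+st[1:,4].argmax()
                                                       ~~~~~~~~~~~~~~~^^
ValueError: attempt to get argmax of an empty sequence
```

```bash
sed -i "s/^hull=.*/print(a[179,200:225].tolist(),a[240,230],a[200,150],a[300,300])/; s/^for s in/try: k\nexcept: pass\nfor s in/" m.py
sed -i "s/w=((V>165)&(S<60)).astype(np.uint8)/w=((V>np.percentile(V[s[1]-20:s[1]+20,s[0]-20:s[0]+20],50)*1.25)\&(S<60)).astype(np.uint8)/" m.py; python3 m.py
```

```text
tray [[397.0, 265.0], [352.0, 268.0], [347.0, 225.0], [390.0, 222.0]] [[0.4823, -0.4488, 0.025], [0.4556, -0.3172, 0.025], [0.5802, -0.2913, 0.025], [0.6072, -0.4197, 0.025]] [ 0.53131621 -0.36926695  0.025     ] [0.1342953  0.12726771 0.13119478]
plate [[321.0, 155.0], [321.0, 284.0], [165.0, 284.0], [165.0, 155.0]] [[0.793, -0.1942, 0.01], [0.3975, -0.2343, 0.01], [0.3331, 0.2211, 0.01], [0.7241, 0.2941, 0.01]] [0.56191712 0.02165847 0.01      ] [0.39755418 0.45997657 0.39776337]
line [0.56337752 0.01750796 0.01      ] [-1.49664732e-01 -9.88736804e-01 -1.21125243e-30] 0.3797545013097321 [0.56361178 0.01905552 0.01      ]
[[137, 142, 145], [145, 150, 152], [112, 106, 107], [76, 74, 75], [30, 25, 29], [18, 20, 23], [16, 18, 20], [17, 20, 14], [30, 30, 31], [53, 53, 53], [136, 142, 139], [140, 143, 148], [142, 144, 151], [140, 145, 151], [138, 142, 147], [139, 142, 148], [139, 145, 149], [145, 149, 154], [88, 86, 84], [56, 58, 57], [87, 96, 96], [96, 105, 108], [86, 92, 95], [84, 93, 93], [93, 102, 105]] [ 98 106 110] [138 141 149] [139 142 150]
foot ((206.11099243164062, 178.29562377929688), (22.271333694458008, 23.17399787902832), 70.09529876708984) [[0.6615 0.1493 0.034 ]] [195 168  23  22 340]
foot ((236.52003479003906, 186.57080078125), (22.714488983154297, 23.10673713684082), 79.9624252319336) [[0.6489 0.0537 0.034 ]] [225 176  24  23 353]
foot ((265.9341125488281, 198.62100219726562), (22.93149185180664, 23.31621551513672), 135.87611389160156) [[ 0.6244 -0.0396  0.034 ]] [255 188  23  23 362]
foot ((295.24761962890625, 206.45977783203125), (22.927845001220703, 23.45876693725586), 124.96141815185547) [[ 0.6129 -0.1298  0.034 ]] [284 195  24  24 360]
144.0
```

View pics/crop1.png

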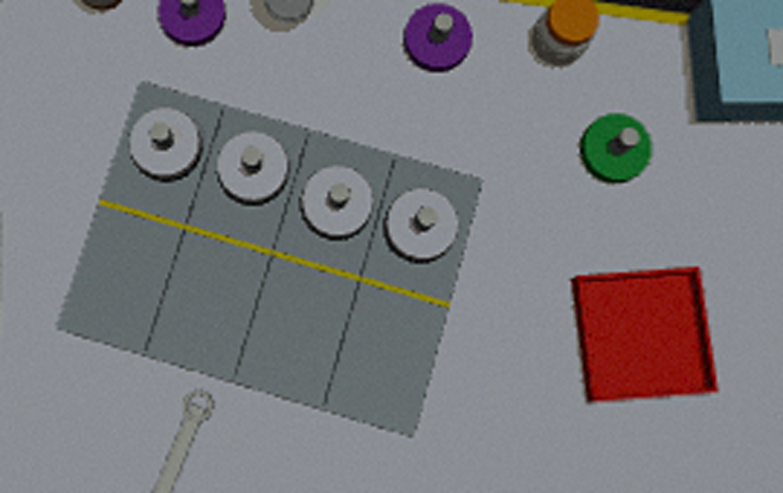

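Crop check: four white feet, one per lane (crop pixels (165,143), (252,167), (336,202), (421,225)). They lie beyond the yellow line, clear of the purple and green look-alikes. In the plate frame y comes out near ±48 and ±144 mm and x at 69–79 mm, as described. Start moving: turn the jaws along the plate's x.

```bash
cat > g.py <<'E'
import sys; from h import *
C=np.array([.5636,.0190]); R=np.array([[.9887,.1497],[-.1497,.9887]])
o=observe(); p=o['eef_pos'];M=o['eef_rot']
pf=R.T@(p[:2]-C); f=R.T@o['contact_force'][:2]
print('t%.2f plate xy mm'%o['clock'],(pf*1e3).round(1),'z %.1f'%(p[2]*1e3),'Fplate',f.round(2),'Fz %.2f'%o['contact_force'][2],'w %.1f'%(o['gripper_width']*85.4))
if len(sys.argv)>1:
    x,y,z=map(float,sys.argv[1:4]); yaw=float(sys.argv[4]) if len(sys.argv)>4 else -8.6
    t=np.r_[C+R@[x/1e3,y/1e3],z/1e3]
    cur=np.degrees(np.arctan2(M[1,0],M[0,0]))
    print('tool delta mm',((t-p)@M*1e3).round(1),'turn',round((-(yaw-cur)+180)%360-180,2))
E
python3 -m inch '[[0,0,0,-7,40],[0,0,0,-7,40],[0,0,0,-7,40],[0,0,0,-7,40],[0,0,0,-7,40],[0,0,0,-7,40],[0,0,0,-7,40],[0,0,0,-7,40],[0,0,0,-7,40],[0,0,0,0,40]]' 20; python3 g.py 71 -140 130
```

```text
clock: 0.93
eef_pos: [0.2138, -0.6358, 0.2237]
eef_rot: [[0.993, -0.116, -0.006], [-0.116, -0.993, 0.013], [-0.007, -0.012, -1.0]]
contact_force: [-0.3, 0.8, -0.5]
gripper_width: 0.47
t0.93 plate xy mm [-247.8 -699.7] z 223.7 Fplate [-0.46  0.74] Fz -0.46 w 40.1
tool delta mm [ 338.3 -547.5   97.9] turn 1.94
```

```bash
python3 -m inch '[[21,-34,0,1,40],[21,-34,0,1,40],[21,-34,0,0,40],[21,-34,0,0,40],[21,-34,0,0,40],[21,-34,0,0,40],[21,-34,0,0,40],[21,-34,0,0,40],[21,-34,0,0,40],[21,-34,0,0,40]]'; python3 g.py 71 -140 130
```

```text
clock: 1.77
eef_pos: [0.4757, -0.3345, 0.2198]
eef_rot: [[0.977, -0.213, -0.014], [-0.213, -0.977, 0.012], [-0.017, -0.009, -1.0]]
contact_force: [0.4, -0.4, 0.3]
gripper_width: 0.468
t1.77 plate xy mm [ -34.  -362.6] z 219.8 Fplate [ 0.41 -0.3 ] Fz 0.30 w 40.0
tool delta mm [  91.9 -228.1   90.3] turn -3.7
```

```bash
python3 -m inch '[[11,-28,6,-1,40],[11,-28,6,-1,40],[11,-28,6,-1,40],[11,-28,6,-1,40],[11,-28,6,0,40],[11,-28,6,0,40],[11,-28,6,0,40],[11,-28,6,0,40],[0,0,0,0,40]]'; python3 g.py 71 -140 130
```

```text
clock: 2.52
eef_pos: [0.6102, -0.1068, 0.17]
eef_rot: [[0.987, -0.158, -0.012], [-0.158, -0.987, 0.017], [-0.015, -0.015, -1.0]]
contact_force: [-0.2, 1.3, 0.8]
gripper_width: 0.47
t2.52 plate xy mm [  64.9 -117.4] z 170.0 Fplate [-0.44  1.28] Fz 0.76 w 40.2
tool delta mm [ 6.9 23.2 39.5] turn -0.49
```

```bash
python3 -m inch '[[3,12,15,0,40],[3,8,15,0,40],[0,2,8,0,40],[0,0,0,0,40],[0,0,0,0,40]]'; python3 g.py 71 -140 43
```

```text
clock: 2.93
eef_pos: [0.6129, -0.1242, 0.1291]
eef_rot: [[0.987, -0.162, -0.014], [-0.162, -0.987, 0.019], [-0.017, -0.017, -1.0]]
contact_force: [0.2, -0.2, -0.9]
gripper_width: 0.468
t2.93 plate xy mm [  70.2 -134.2] z 129.1 Fplate [ 0.26 -0.2 ] Fz -0.90 w 40.0
tool delta mm [ 2.4  7.2 86. ] turn -0.73
```

Check the alignment with the wrist camera by projecting the expected stud top.

```bash
python3 -m inch '[[1,4,6,0,40],[1,3,6,0,40],[0,0,0,0,40],[0,0,0,0,40]]'
python3 - <<'E'
from h import *
im=save('wrist','w1.png'); im2=save('side','s1.png')
o=observe(); p=o['eef_pos']; t=[p+o['eef_rot'][:,2]*.03]
a=cv2.imread('pics/w1.png'); 
R=np.array([[.9887,.1497],[-.1497,.9887]]); s=np.array([.5636,.019])+R@[.071,-.140]
for P,c in(([*s,.076],(0,0,255)),([*s,.036],(0,255,0)),(p,(255,0,0))):
    q=proj(im,P)[0];print(q); cv2.circle(a,tuple(int(v) for v in q),5,c,1)
cv2.imwrite('pics/w1.png',a)
E
python3 g.py 71 -140 43
```

```text
clock: 3.27
eef_pos: [0.614, -0.1322, 0.1177]
eef_rot: [[0.986, -0.165, -0.012], [-0.165, -0.986, 0.018], [-0.014, -0.016, -1.0]]
contact_force: [0.6, 1.0, 0.7]
gripper_width: 0.47
[252.3331668  218.18888994]
[253.34483082 200.26374252]
[253.40493057 249.28703968]
t3.37 plate xy mm [  72.4 -141.9] z 117.8 Fplate [0.84 0.08] Fz -0.48 w 39.8
tool delta mm [-0.4 -0.7 74.8] turn -0.88
```

View pics/w1.png

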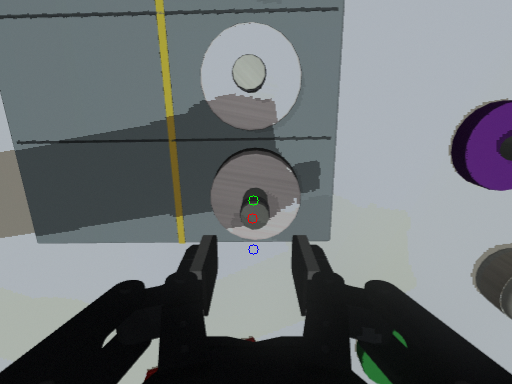

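Wrist view: the foot 4 stud is at about (255,213), on my predicted marks (252,218)/(253,200) and between the fingers. Descend.

```bash
python3 -m inch '[[0,0,12,0,40],[0,0,12,0,40],[0,0,12,0,40],[0,0,12,0,40],[0,0,10,0,40],[0,0,6,-0.5,40],[0,0,4,0,40],[0,0,3,0,40],[0,0,0,0,40],[0,0,0,0,40]]'; python3 g.py 71 -140 43
```

```text
clock: 4.2
eef_pos: [0.6122, -0.1296, 0.0377]
eef_rot: [[0.988, -0.154, -0.014], [-0.154, -0.988, 0.019], [-0.017, -0.017, -1.0]]
contact_force: [0.5, -0.1, 0.2]
gripper_width: 0.472
t4.20 plate xy mm [  70.3 -139.6] z 37.7 Fplate [ 0.54 -0.05] Fz 0.21 w 40.3
tool delta mm [ 0.6  0.3 -5.3] turn -0.26
```

```bash
python3 -m inch '[[0,0,-6,0,32],[0,0,-2,0,32],[0,0,0,0,32],[0,0,0,0,32]]'; python3 g.py; python3 -m inch '[[-4,0,-0.3,0,32],[-4,0,-0.3,0,32],[-4,0,-0.3,0,32],[-4,0,-0.3,0,32],[-4,0,-0.3,0,32]]' >/dev/null; python3 g.py
```

```text
clock: 4.53
eef_pos: [0.6138, -0.13, 0.0485]
eef_rot: [[0.988, -0.154, -0.01], [-0.154, -0.988, 0.019], [-0.013, -0.017, -1.0]]
contact_force: [0.3, 0.4, 0.0]
gripper_width: 0.375
t4.53 plate xy mm [  72.  -139.8] z 48.5 Fplate [0.27 0.44] Fz 0.00 w 32.0
t4.95 plate xy mm [  54.3 -139.7] z 51.9 Fplate [2.05 0.26] Fz -2.51 w 32.0
```

```bash
python3 -m inch '[[-4,0,2,0,32],[-4,0,2,0,32],[-4,0,1,0,32],[-4,0,0.3,0,32]]' >/dev/null; python3 g.py;  python3 -m inch '[[-4,0,0.3,0,32],[-4,0,0.3,0,32],[-4,0,0.3,0,32],[-4,0,0.3,0,32]]' >/dev/null; python3 g.py
```

```text
t5.28 plate xy mm [  46.4 -139.4] z 51.5 Fplate [3.1  1.22] Fz -1.75 w 31.9
t5.62 plate xy mm [  30.9 -139. ] z 50.9 Fplate [ 4.97 -0.12] Fz 1.01 w 32.0
```

```bash
python3 -m inch '[[-4,0,1,0,32],[-4,0,1,0,32]]' >/dev/null; python3 g.py;  python3 -m inch '[[-4,0,1,0,32],[-4,0,1,0,32]]' >/dev/null; python3 g.py; python3 -m inch '[[-4,0,0.6,0,32],[-4,0,0.6,0,32]]' >/dev/null; python3 g.py; python3 -m inch '[[-4,0,0.6,0,32],[-4,0,0.6,0,32]]' >/dev/null; python3 g.py; python3 -m inch '[[-4,0,0.6,0,32],[-4,0,0.6,0,32]]' >/dev/null; python3 g.py; python3 -m inch '[[-4,0,0.6,0,32],[-4,0,0.6,0,32]]' >/dev/null; python3 g.py
```

```text
t5.78 plate xy mm [  25.8 -138.7] z 50.7 Fplate [5.19 0.61] Fz 4.12 w 31.8
t5.95 plate xy mm [  21.  -138.4] z 50.6 Fplate [ 5.86 -0.36] Fz 3.37 w 32.1
t6.12 plate xy mm [  15.1 -138.2] z 50.5 Fplate [ 5.13 -0.08] Fz 2.91 w 32.1
t6.28 plate xy mm [   9.1 -137.9] z 50.4 Fplate [4.98 0.23] Fz 3.51 w 32.0
t6.45 plate xy mm [   3.2 -137.6] z 50.3 Fplate [ 4.81 -0.53] Fz 2.42 w 31.9
t6.62 plate xy mm [  -2.4 -137.4] z 50.2 Fplate [ 6.03 -0.39] Fz 3.22 w 32.2
```

```bash
python3 -m inch '[[-6,0,0.5,0,32],[-6,0,0.5,0,32],[-6,0,0.5,0,32],[-6,0,0.5,0,32],[-6,0,0.5,0,32],[-6,0,0.5,0,32]]' >/dev/null; python3 g.py -79 -138 47;  python3 -m inch '[[-6,0,0.5,0,32],[-6,0,0.5,0,32],[-6,0,0.5,0,32]]' >/dev/null; python3 g.py -79 -138 47; python3 -m inch '[[-6,0,0.5,0,32],[-6,0,0.5,0,32],[-6,0,0.5,0,32]]' >/dev/null; python3 g.py  -79 -138 47
```

```text
t7.12 plate xy mm [ -30.2 -136.2] z 49.8 Fplate [ 5.8  -0.25] Fz 3.43 w 32.1
tool delta mm [-48.9   2.1  -1.6] turn -0.36
t7.37 plate xy mm [ -43.5 -135.5] z 49.6 Fplate [ 5.26 -0.05] Fz 2.92 w 32.2
tool delta mm [-35.6   2.7  -1.1] turn -0.37
t7.62 plate xy mm [ -56.3 -134.9] z 49.4 Fplate [6.2  0.61] Fz 2.84 w 31.6
tool delta mm [-22.8   3.3  -0.3] turn -0.38
```

```bash
python3 -m inch '[[-6,0,0.5,0,32],[-6,0,0.5,0,32],[-6,0,0.5,0,32],[-5,0,0.5,0,32],[-2,0,0,0,32]]' >/dev/null; python3 g.py; python3 -m inch '[[5,0,0,0,38],[3,0,-3,0,40],[0,0,-15,0,40],[0,0,-20,0,40],[0,0,-15,0,40],[0,0,-5,0,40]]' >/dev/null; python3 g.py 69 -49 100
```

```text
t8.03 plate xy mm [ -73.5 -133.9] z 49.4 Fplate [4.   0.13] Fz 0.42 w 32.1
t8.53 plate xy mm [ -86.1 -135.8] z 103.9 Fplate [0.74 0.54] Fz -0.69 w 40.1
tool delta mm [153.4 -87.2  22.1] turn -0.38
```

```bash
python3 -m inch '[[0,0,0,0,40],[0,0,0,0,40]]'
python3 - <<'E'
from h import *
save('top','t2.png'); o=observe(); print(o['joint_positions'].round(3))
E
```

```text
clock: 8.7
eef_pos: [0.4565, -0.1026, 0.1037]
eef_rot: [[0.983, -0.154, 0.104], [-0.156, -0.988, 0.009], [0.101, -0.025, -0.995]]
contact_force: [-0.6, 0.4, -0.5]
gripper_width: 0.469
[ 0.587  0.307 -0.513  2.181  0.231  0.6   -0.239]
```

View pics/t2.png

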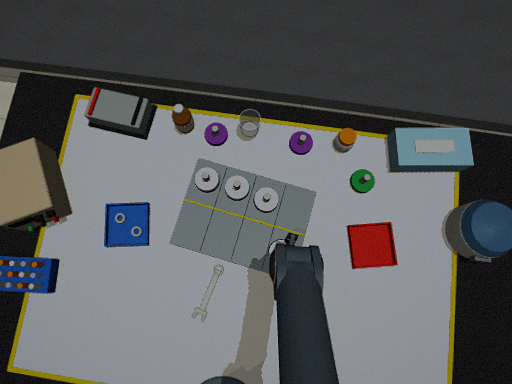

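The top picture shows foot 4 under the gripper around (280,250), past the line. The tool has tilted about 0.1 rad, since drag deflection ratchets over many small rows. I'll use fewer, bigger rows from here and watch the tilt.

```bash
sed -i "s/^if len/print('toolz',M[:,2].round(3))\nif len/" g.py; python3 -m inch '[[30,-17,4,0,40],[30,-17,4,0,40],[30,-17,4,0,40],[0,0,0,0,40]]'>/dev/null; python3 g.py 69 -49 100;python3 -m inch '[[18,-10,3,0,40],[0,0,0,0,40],[0,0,0,0,40]]'>/dev/null; python3 g.py 69 -49 100
```

```text
t9.08 plate xy mm [  1.2 -86.7] z 96.0 Fplate [1.08 1.18] Fz 0.74 w 40.1
toolz [ 0.091  0.008 -0.996]
tool delta mm [ 67.5 -38.5   2.9] turn -0.71
t9.33 plate xy mm [ 18.8 -74.8] z 90.0 Fplate [-0.48 -0.61] Fz 0.25 w 40.3
toolz [ 0.083  0.01  -0.997]
tool delta mm [ 50.6 -26.4  -5.3] turn -0.53
```

```bash
python3 -m inch '[[6,-3,-1,0,40],[6,-3,-1,0,40],[6,-3,-1,0,40],[6,-3,-1,0,40],[6,-3,-1,0,40]]'>/dev/null; python3 g.py 69 -49 100; python3 -m inch '[[0,0,-1,0,40],[0,0,-1,0,40],[0,0,-1,0,40],[0,0,-1,0,40],[0,0,-1,0,40]]'>/dev/null; python3 g.py 69 -49 100
```

```text
t9.75 plate xy mm [ 46.9 -61. ] z 95.6 Fplate [0.95 1.08] Fz 0.21 w 40.3
toolz [ 0.076  0.009 -0.997]
tool delta mm [ 22.3 -12.3  -2.6] turn -0.6
t10.17 plate xy mm [ 48.1 -60.6] z 102.0 Fplate [ 0.32 -0.05] Fz 1.53 w 39.9
toolz [ 0.078  0.009 -0.997]
tool delta mm [ 20.5 -11.7   3.8] turn -0.6
```

```bash
python3 -m inch '[[12,-7,2,0,44],[10,-6,2,0,44],[2,0,0,0,44]]'>/dev/null; python3 g.py 72 -49 46; python3 -m inch '[[0,0,0,0,44]]'>/dev/null; python3 g.py 72 -49 46
```

```text
t10.42 plate xy mm [ 72.2 -48.5] z 100.5 Fplate [ 0.73 -0.04] Fz -0.18 w 44.1
toolz [ 0.077  0.008 -0.997]
tool delta mm [-4.3  1.5 54.3] turn -0.67
t10.50 plate xy mm [ 72.6 -48.4] z 100.5 Fplate [ 0.19 -0.7 ] Fz -1.10 w 43.8
toolz [ 0.077  0.008 -0.997]
tool delta mm [-4.7  1.7 54.3] turn -0.67
```

```bash
python3 -m inch '[[-2,0,14,0,44],[-2,1,14,0,44],[-1,1,12,0,44],[0,0,8,0,44],[0,0,3,0,44],[0,0,0,0,36]]'>/dev/null; python3 g.py 72 -49 46;  python3 -m inch '[[0,0,0,0,34]]'>/dev/null; python3 g.py 72 -49 46
```

```text
t11.00 plate xy mm [ 70.9 -50.3] z 47.1 Fplate [ 0.38 -0.06] Fz 0.11 w 36.5
toolz [ 0.077  0.007 -0.997]
tool delta mm [ 1.  -1.3  1.2] turn -0.68
t11.08 plate xy mm [ 70.9 -50.4] z 47.0 Fplate [-0.1   0.16] Fz 0.77 w 34.0
toolz [ 0.076  0.007 -0.997]
tool delta mm [ 1.  -1.4  1.1] turn -0.69
```

```bash
python3 -m inch '[[-6,0,-0.4,0,32],[-10,0,-0.8,0,32],[-10,0,-0.8,0,32]]' >/dev/null; python3 g.py; python3 -m inch '[[-10,0,-0.8,0,32]]' >/dev/null; python3 g.py;python3 -m inch '[[-10,0,-0.8,0,32]]' >/dev/null; python3 g.py;python3 -m inch '[[-10,0,-0.8,0,32]]' >/dev/null; python3 g.py;python3 -m inch '[[-10,0,-0.8,0,32]]' >/dev/null; python3 g.py
```

```text
t11.33 plate xy mm [ 50.5 -49.4] z 50.2 Fplate [3.94 0.11] Fz 0.17 w 32.4
toolz [ 0.091  0.008 -0.996]
t11.42 plate xy mm [ 41.  -49.2] z 51.2 Fplate [2.01 0.12] Fz -1.51 w 32.2
toolz [ 0.094  0.008 -0.996]
t11.50 plate xy mm [ 30.3 -49.1] z 51.6 Fplate [ 3.2  -0.18] Fz -2.15 w 32.2
toolz [ 0.095  0.007 -0.995]
t11.58 plate xy mm [ 19. -49.] z 51.7 Fplate [3.21 0.  ] Fz -3.00 w 32.0
toolz [ 0.096  0.007 -0.995]
t11.67 plate xy mm [  7.6 -49. ] z 51.7 Fplate [2.89 0.17] Fz -1.66 w 31.6
toolz [ 0.096  0.007 -0.995]
```

```bash
python3 -m inch '[[-10,0,0,0,32]]' >/dev/null; python3 g.py; python3 -m inch '[[-10,0,0,0,32]]' >/dev/null; python3 g.py;python3 -m inch '[[-10,0,0,0,32]]' >/dev/null; python3 g.py;python3 -m inch '[[-10,0,-0.3,0,32]]' >/dev/null; python3 g.py;python3 -m inch '[[-10,0,-0.3,0,32]]' >/dev/null; python3 g.py; python3 -m inch '[[-10,0,-0.3,0,32]]' >/dev/null; python3 g.py
```

```text
t11.75 plate xy mm [ -3.4 -48.9] z 51.2 Fplate [4.07 0.65] Fz 0.56 w 32.2
toolz [ 0.097  0.007 -0.995]
t11.83 plate xy mm [-13.9 -48.7] z 50.9 Fplate [ 5.17 -0.16] Fz 1.18 w 32.1
toolz [ 0.099  0.007 -0.995]
t11.92 plate xy mm [-23.8 -48.4] z 50.8 Fplate [6.14 0.67] Fz 2.47 w 32.1
toolz [ 0.102  0.007 -0.995]
t12.00 plate xy mm [-33.8 -48.1] z 51.0 Fplate [4.92 0.49] Fz 1.60 w 32.2
toolz [ 0.105  0.007 -0.994]
t12.08 plate xy mm [-43.8 -47.8] z 51.1 Fplate [ 4.95 -0.29] Fz 1.62 w 32.1
toolz [ 0.108  0.007 -0.994]
t12.17 plate xy mm [-53.7 -47.5] z 51.1 Fplate [ 4.32 -0.03] Fz 2.48 w 31.9
toolz [ 0.111  0.007 -0.994]
```

```bash
python3 -m inch '[[-11,0,-0.3,0,32],[-9,0,-0.3,0,32],[-2,0,0,0,32]]' >/dev/null; python3 g.py;  python3 -m inch '[[8,0,0,0,40],[0,0,0,0,44],[0,0,-25,0,44],[0,0,-25,0,44],[0,0,-8,0,44],[0,0,0,0,44]]' >/dev/null; python3 g.py 79 47 100
```

```text
t12.42 plate xy mm [-78.4 -47. ] z 50.4 Fplate [2.84 0.24] Fz -2.07 w 32.0
toolz [ 0.114  0.006 -0.993]
t12.92 plate xy mm [-86.  -49.9] z 105.6 Fplate [ 0.55 -0.02] Fz -0.59 w 43.9
toolz [ 0.089  0.006 -0.996]
tool delta mm [162.8 -98.5  21.8] turn -0.7
```

```bash
python3 -m inch '[[30,-18,4,0,44],[30,-18,4,0,44],[30,-18,4,0,44],[30,-18,4,0,44],[15,-9,0,0,44],[0,0,0,0,44]]'>/dev/null; python3 g.py 81 47 100
```

```text
t13.42 plate xy mm [49.6 27.6] z 92.1 Fplate [0.8  0.34] Fz -0.35 w 43.8
toolz [ 0.071 -0.    -0.997]
tool delta mm [ 31.5 -20.1  -5.5] turn -1.03
```

```bash
python3 -m inch '[[14,-9,-4,0,44],[12,-8,-3,-0.5,44],[3,-2,0,-0.5,44],[0,0,0,0,44]]'>/dev/null; python3 g.py 81 47 46
```

```text
t13.75 plate xy mm [73.6 44.3] z 93.3 Fplate [-0.12 -0.03] Fz -0.71 w 44.2
toolz [ 0.055 -0.004 -0.998]
tool delta mm [ 4.8 -2.4 47.6] turn 0.06
```

```bash
python3 -m inch '[[4,-1,1,0,44],[2,-1,6,0,44],[0,0,14,0,44],[0,0,14,0,44],[0,0,8,0,44],[0,0,3,0,40],[0,0,0,0,34]]'>/dev/null; python3 g.py 80 47 46
```

```text
t14.33 plate xy mm [76.5 41.5] z 38.6 Fplate [ 0.05 -0.15] Fz -0.16 w 34.1
toolz [ 0.044 -0.008 -0.999]
tool delta mm [ 3.8 -5.5 -7.3] turn -0.07
```

```bash
python3 -m inch '[[0,-4,-7,0,34],[0,-2,-2,0,34],[0,0,0,0,34]]'>/dev/null; python3 g.py 80 47 46
```

```text
t14.58 plate xy mm [75.6 47.9] z 47.7 Fplate [-0.28  0.86] Fz 0.23 w 34.1
toolz [ 0.043 -0.008 -0.999]
tool delta mm [4.3 0.9 1.9] turn -0.08
```

```bash
python3 -m inch '[[-6,0,0,0,32],[-10,0,0,0,32],[-10,0,0,0,32]]' >/dev/null; python3 g.py; python3 -m inch '[[-10,0,0.3,0,32]]' >/dev/null; python3 g.py;python3 -m inch '[[-10,0,0.3,0,32]]' >/dev/null; python3 g.py;python3 -m inch '[[-10,0,0.3,0,32]]' >/dev/null; python3 g.py;python3 -m inch '[[-10,0,0.3,0,32]]' >/dev/null; python3 g.py
```

```text
t14.83 plate xy mm [52.9 48.8] z 49.0 Fplate [2.34 0.06] Fz -0.73 w 32.2
toolz [ 0.053 -0.006 -0.999]
t14.92 plate xy mm [42.6 48.9] z 48.8 Fplate [3.2  0.06] Fz 1.39 w 32.0
toolz [ 0.055 -0.006 -0.998]
t15.00 plate xy mm [32.5 49.1] z 48.7 Fplate [ 2.13 -0.27] Fz 1.31 w 32.3
toolz [ 0.058 -0.006 -0.998]
t15.08 plate xy mm [22.2 49.3] z 48.7 Fplate [ 2.92 -0.1 ] Fz 0.37 w 31.7
toolz [ 0.06  -0.006 -0.998]
t15.17 plate xy mm [11.9 49.4] z 48.7 Fplate [2.7  0.31] Fz 1.18 w 32.2
toolz [ 0.063 -0.006 -0.998]
```

```bash
python3 -m inch '[[-10,0,0.3,0,32]]' >/dev/null; python3 g.py; python3 -m inch '[[-10,0,0.3,0,32]]' >/dev/null; python3 g.py;python3 -m inch '[[-10,0,0.3,0,32]]' >/dev/null; python3 g.py;python3 -m inch '[[-10,0,0.3,0,32]]' >/dev/null; python3 g.py
```

```text
t15.25 plate xy mm [ 1.6 49.6] z 48.7 Fplate [ 2.79 -0.12] Fz 0.87 w 31.9
toolz [ 0.065 -0.005 -0.998]
t15.33 plate xy mm [-8.7 49.8] z 48.6 Fplate [ 3.15 -0.33] Fz 2.30 w 32.1
toolz [ 0.068 -0.005 -0.998]
t15.42 plate xy mm [-18.9  50. ] z 48.5 Fplate [3.68 0.11] Fz 2.15 w 31.9
toolz [ 0.071 -0.005 -0.997]
t15.50 plate xy mm [-29.   50.2] z 48.3 Fplate [ 3.51 -0.43] Fz 2.25 w 32.2
toolz [ 0.073 -0.005 -0.997]
```

```bash
python3 -m inch '[[-10,0,0,0,32]]' >/dev/null; python3 g.py; python3 -m inch '[[-10,0,0,0,32]]' >/dev/null; python3 g.py; python3 -m inch '[[-10,0,-0.3,0,32],[-8,0,-0.3,0,32],[-2,0,0,0,32]]' >/dev/null; python3 g.py;  python3 -m inch '[[10,0,0,0,40],[0,0,0,0,44],[0,0,-25,0,44],[0,0,-25,0,44],[0,0,-8,0,44],[0,0,0,0,44]]' >/dev/null; python3 g.py 79 143 100
```

```text
t15.58 plate xy mm [-39.4  50.4] z 48.1 Fplate [3.51 0.73] Fz 2.86 w 31.9
toolz [ 0.075 -0.004 -0.997]
t15.67 plate xy mm [-49.9  50.7] z 47.8 Fplate [ 3.53 -0.66] Fz 1.77 w 32.1
toolz [ 0.076 -0.004 -0.997]
t15.92 plate xy mm [-74.4  50.6] z 46.7 Fplate [1.62 0.35] Fz 3.27 w 31.6
toolz [ 0.075 -0.005 -0.997]
t16.42 plate xy mm [-74.3  48.2] z 102.0 Fplate [-0.6   0.11] Fz -0.36 w 44.1
toolz [ 0.055 -0.007 -0.998]
tool delta mm [152.9 -95.   10.6] turn -0.07
```

Now foot 1.

```bash
python3 -m inch '[[30,-18,2,0,44],[30,-18,2,0,44],[30,-18,1,0,44],[30,-18,0,0,44],[14,-9,-2,0,44],[0,0,-3,0,44]]'>/dev/null; python3 g.py 80 143 100;python3 -m inch '[[6,-6,-3,0,44],[6,-4,-3,0,44],[0,0,0,0,44]]'>/dev/null; python3 g.py 80 143 46
```

```text
t16.92 plate xy mm [ 59.7 125.9] z 97.9 Fplate [ 0.55 -0.34] Fz 0.05 w 44.2
toolz [ 0.039 -0.015 -0.999]
tool delta mm [ 20.3 -17.2  -1.4] turn -0.35
t17.17 plate xy mm [ 69.7 134.8] z 99.5 Fplate [0.34 0.05] Fz 0.60 w 44.1
toolz [ 0.03  -0.018 -0.999]
tool delta mm [ 8.5 -8.9 53.7] turn -0.37
```

```bash
python3 -m inch '[[6,-6,0,0,44],[3,-4,0,0,44],[0,0,0,0,44]]'>/dev/null; python3 g.py 78 143 46
```

```text
t17.42 plate xy mm [ 77.2 143.4] z 97.8 Fplate [ 0.68 -0.82] Fz -0.11 w 44.1
toolz [ 0.026 -0.02  -0.999]
tool delta mm [-0.7 -0.4 51.8] turn -0.41
```

```bash
python3 -m inch '[[0,-1,14,0,44],[0,-1,14,0,44],[0,-1,10,0,44],[0,0,3,0,40],[0,0,0,0,34]]'>/dev/null; python3 g.py 78 144 46;python3 -m inch '[[0,-1,-1,0,34]]'>/dev/null; python3 g.py 78 144 46
```

```text
t17.83 plate xy mm [ 76.8 144.5] z 51.3 Fplate [0.13 0.14] Fz 0.38 w 33.9
toolz [ 0.023 -0.022 -0.999]
tool delta mm [1.1 0.5 5.3] turn -0.41
t17.92 plate xy mm [ 76.2 144.9] z 51.1 Fplate [-0.7  -0.11] Fz -0.28 w 34.0
toolz [ 0.021 -0.023 -1.   ]
tool delta mm [1.7 0.8 5.2] turn -0.42
```

```bash
python3 -m inch '[[-6,0,3,0,32],[-10,0,1,0,32],[-10,0,0.3,0,32]]' >/dev/null; python3 g.py; python3 -m inch '[[-10,0,0.3,0,32]]' >/dev/null; python3 g.py;python3 -m inch '[[-10,0,0.3,0,32]]' >/dev/null; python3 g.py;python3 -m inch '[[-10,0,0.3,0,32]]' >/dev/null; python3 g.py;python3 -m inch '[[-10,0,0.3,0,32]]' >/dev/null; python3 g.py
```

```text
t18.17 plate xy mm [ 56.8 145.5] z 48.6 Fplate [3.57 0.16] Fz -0.49 w 32.1
toolz [ 0.036 -0.02  -0.999]
t18.25 plate xy mm [ 48.  145.6] z 48.9 Fplate [ 3.43 -0.78] Fz 0.03 w 32.5
toolz [ 0.04  -0.02  -0.999]
t18.33 plate xy mm [ 38.4 145.7] z 48.9 Fplate [4.53 0.1 ] Fz -0.87 w 32.2
toolz [ 0.043 -0.019 -0.999]
t18.42 plate xy mm [ 28.3 145.9] z 48.8 Fplate [3.6  0.19] Fz 0.13 w 32.4
toolz [ 0.045 -0.019 -0.999]
t18.50 plate xy mm [ 17.7 146. ] z 48.4 Fplate [ 3.95 -0.3 ] Fz 0.28 w 31.9
toolz [ 0.046 -0.019 -0.999]
```

```bash
python3 -m inch '[[-10,0,0.3,0,32]]' >/dev/null; python3 g.py; python3 -m inch '[[-10,0,0.3,0,32]]' >/dev/null; python3 g.py;python3 -m inch '[[-10,0,0.3,0,32]]' >/dev/null; python3 g.py;python3 -m inch '[[-10,0,0.3,0,32]]' >/dev/null; python3 g.py
```

```text
t18.58 plate xy mm [  7.  146.2] z 48.0 Fplate [4.71 0.44] Fz 1.23 w 32.1
toolz [ 0.047 -0.019 -0.999]
t18.67 plate xy mm [ -3.2 146.5] z 47.8 Fplate [5.75 0.19] Fz 3.71 w 31.9
toolz [ 0.05  -0.018 -0.999]
t18.75 plate xy mm [-13.1 147. ] z 47.8 Fplate [5.16 0.12] Fz 3.32 w 32.0
toolz [ 0.052 -0.018 -0.998]
t18.83 plate xy mm [-22.9 147.4] z 47.8 Fplate [ 4.66 -0.15] Fz 3.59 w 31.8
toolz [ 0.055 -0.017 -0.998]
```

```bash
python3 -m inch '[[-10,0,0,0,32],[-10,0,0,0,32],[-10,0,0,0,32]]' >/dev/null; python3 g.py;python3 -m inch '[[-3,0,0,0,32],[-3,0,0,0,32]]' >/dev/null; python3 g.py;python3 -m inch '[[-3,0,0,0,32]]' >/dev/null; python3 g.py;python3 -m inch '[[-3,0,0,0,32]]' >/dev/null; python3 g.py;python3 -m inch '[[-3,0,0,0,32]]' >/dev/null; python3 g.py;python3 -m inch '[[-3,0,0,0,32]]' >/dev/null; python3 g.py
```

```text
t19.08 plate xy mm [-53.9 148.4] z 47.7 Fplate [5.51 0.09] Fz 2.88 w 32.1
toolz [ 0.061 -0.016 -0.998]
t19.25 plate xy mm [-62.  148.8] z 47.8 Fplate [ 5.28 -0.1 ] Fz 2.37 w 32.1
toolz [ 0.061 -0.016 -0.998]
t19.33 plate xy mm [-65.6 148.8] z 47.7 Fplate [ 4.03 -0.65] Fz 0.45 w 32.0
toolz [ 0.061 -0.016 -0.998]
t19.42 plate xy mm [-68.5 148.8] z 47.6 Fplate [5.1  0.62] Fz 2.77 w 32.4
toolz [ 0.062 -0.016 -0.998]
t19.50 plate xy mm [-71.3 149. ] z 47.6 Fplate [5.17 0.48] Fz 2.71 w 32.0
toolz [ 0.063 -0.016 -0.998]
t19.58 plate xy mm [-73.8 149.1] z 47.6 Fplate [ 4.95 -0.7 ] Fz 2.45 w 32.0
toolz [ 0.064 -0.016 -0.998]
```

```bash
python3 -m inch '[[10,0,0,0,40],[0,0,0,0,44],[0,0,-25,0,44],[0,0,-25,0,44],[0,0,-25,0,44],[30,-10,-5,0,44],[30,-10,-5,0,44],[30,-10,0,0,44],[30,-10,0,0,44],[0,0,0,0,44]]' >/dev/null
cat > feet.py <<'E'
from h import *
import sys
im=save('top',sys.argv[1]); a=im['pixels']
C=np.array([.5636,.0190]); R=np.array([[.9887,.1497],[-.1497,.9887]])
V=a.max(2); S=np.ptp(a.astype(int),axis=2)
for y in(145,48,-48,-137):
    s=proj(im,[*(C+R@[-.072,y/1e3]),.036])[0].astype(int)
    w=((V>122)&(S<25)).astype(np.uint8); m=np.zeros_like(w); cv2.circle(m,tuple(int(v) for v in s),17,1,-1); w&=m
    n,l,st,ce=cv2.connectedComponentsWithStats(w)
    if n<2: print(y,'none');continue
    i=1+st[1:,4].argmax(); c=max(cv2.findContours((l==i).astype(np.uint8),0,2)[0],key=cv2.contourArea)
    e=cv2.fitEllipse(cv2.convexHull(c)); p=ray(im,[e[0]],.036)[0]
    print('px',np.round(e[0],1),'axes',np.round(e[1],1),'plate',((p[:2]-C)@R*1e3).round(1),st[i,4])
cv2.imwrite('pics/c_'+sys.argv[1],cv2.resize(a[150:300,150:420,::-1],None,fx=2.9,fy=2.9,interpolation=2))
E
python3 feet.py t3.png; python3 g.py -70 47 100
```

```text
145 none
px [223.8 230.1] axes [24.7 26.7] plate [-58.4  44.2] 263
px [250.4 244. ] axes [29.3 34.7] plate [-75.2 -42.8] 630
px [281.  251.9] axes [24.4 24.9] plate [ -71.6 -135.1] 461
t20.47 plate xy mm [ 35.  184.7] z 129.8 Fplate [-0.99  0.67] Fz -0.51 w 44.2
toolz [ 0.018 -0.027 -0.999]
tool delta mm [-104.9  137.6   30.9] turn -0.33
```

View pics/c_t3.png

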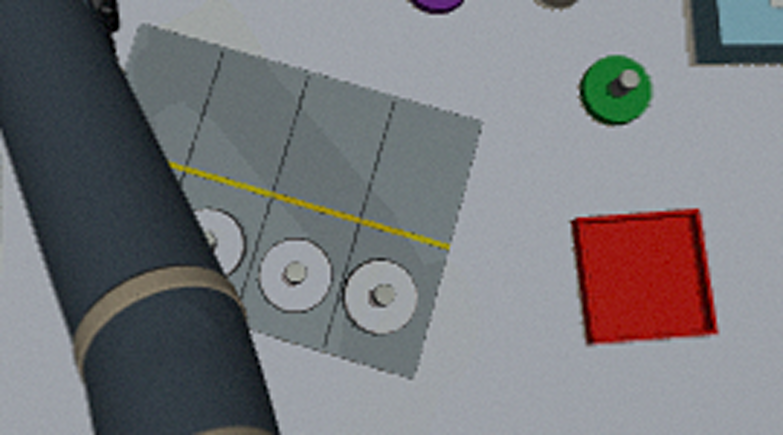

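Crop: feet 3 and 4 stand past the line at crop (295,275) and (382,296). Foot 2 is partly hidden at (212,243) and the arm covers foot 1. I'll view those two with the wrist camera from beside foot 2.

```bash
python3 -m inch '[[-20,32,0,0,44],[-20,32,0,0,44],[-20,32,0,0,44],[-20,32,0,0,44],[-10,16,0,0,44],[0,0,0,0,44],[0,0,0,0,44]]' >/dev/null; python3 g.py -70 0 130
python3 - <<'E'
from h import *
im=save('wrist','w2.png'); a=im['pixels']
C=np.array([.5636,.0190]); R=np.array([[.9887,.1497],[-.1497,.9887]])
V=a.max(2); S=np.ptp(a.astype(int),axis=2)
for t in((-70,48),(-70,145)):
    print(t,'pred px disc,top',proj(im,[[*(C+R@np.array(t)/1),z] for z in(.036,.076)]) if 0 else proj(im,[[*(C+R@(np.array(t)/1e3)),z] for z in(.036,.076)]).round(0).tolist())
E
```

```text
t21.05 plate xy mm [-76.1  35.4] z 122.2 Fplate [0.   1.07] Fz 0.78 w 43.7
toolz [-0.013 -0.028 -1.   ]
tool delta mm [ 6.1 35.6 -6.8] turn -0.07
(-70, 48) pred px disc,top [[262.0, 182.0], [263.0, 199.0]]
(-70, 145) pred px disc,top [[263.0, 49.0], [265.0, 39.0]]
```

View pics/w2.png

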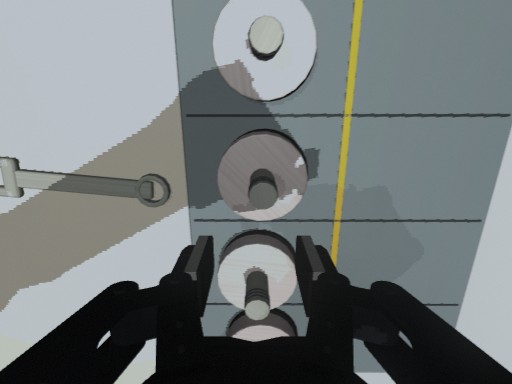

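Wrist view: all four feet are upright left of the yellow line, with stud tops at (265,35), (263,190), (257,308) and the fourth at the bottom edge. Foot 2 is near plate (-70,51). I'll descend on it and repeat a slow drag test, because its value sits between the stated ranges.

```bash
python3 -m inch '[[2,-9,3,0,44],[2,-6,3,0,44],[0,0,0,0,44]]' >/dev/null; python3 g.py -72 51 46
```

```text
t21.35 plate xy mm [-71.3  55.2] z 115.1 Fplate [0.74 0.07] Fz -0.21 w 44.2
toolz [-0.012 -0.025 -1.   ]
tool delta mm [-0.1  2.3 69.2] turn 0.12
```

```bash
python3 -m inch '[[0,1,14,0,44],[0,1,14,0,44],[0,0,14,0,44],[0,0,14,0,44],[0,0,4,0,40],[0,0,0,0,34]]' >/dev/null; python3 g.py -72 51 47
```

```text
t21.85 plate xy mm [-68.7  63. ] z 52.1 Fplate [-0.23 -0.08] Fz -0.61 w 34.7
toolz [-0.009 -0.019 -1.   ]
tool delta mm [-3.5 11.9  5.4] turn 0.84
```

```bash
python3 -m inch '[[-1,7,1,0,36],[-1,4,1,0,34],[0,0,0,0,32],[0,0,0,0,32]]' >/dev/null; python3 g.py -72 51 46
```

```text
t22.18 plate xy mm [-69.5  53.1] z 51.4 Fplate [-0.24 -0.54] Fz 0.40 w 32.2
toolz [-0.007 -0.018 -1.   ]
tool delta mm [-2.5  1.9  5.5] turn 0.96
```

```bash
python3 -m inch '[[-3,1,4,0,32],[-3,0,2,0,32],[-3,0,0,0,32]]' >/dev/null; python3 g.py;python3 -m inch '[[-3,0,0,0,32]]' >/dev/null; python3 g.py;python3 -m inch '[[-3,0,0,0,32]]' >/dev/null; python3 g.py;python3 -m inch '[[-3,0,0,0,32]]' >/dev/null; python3 g.py;python3 -m inch '[[-3,0,0,0,32]]' >/dev/null; python3 g.py;python3 -m inch '[[-3,0,0,0,32]]' >/dev/null; python3 g.py;python3 -m inch '[[-3,0,0,0,32]]' >/dev/null; python3 g.py
```

```text
t22.43 plate xy mm [-77.1  51.5] z 46.5 Fplate [ 1.73 -0.06] Fz -1.22 w 31.9
toolz [-0.003 -0.017 -1.   ]
t22.52 plate xy mm [-79.8  51.5] z 46.6 Fplate [ 2.17 -0.63] Fz -1.47 w 32.2
toolz [-0.001 -0.017 -1.   ]
t22.60 plate xy mm [-82.7  51.5] z 46.7 Fplate [0.92 0.83] Fz -1.19 w 32.1
toolz [-0.    -0.017 -1.   ]
t22.68 plate xy mm [-85.7  51.6] z 46.8 Fplate [ 1.61 -0.12] Fz -1.68 w 31.9
toolz [ 0.001 -0.017 -1.   ]
t22.77 plate xy mm [-88.8  51.6] z 46.9 Fplate [1.98 0.31] Fz -1.95 w 32.0
toolz [ 0.001 -0.016 -1.   ]
t22.85 plate xy mm [-91.9  51.6] z 47.0 Fplate [ 1.85 -0.1 ] Fz -1.24 w 31.8
toolz [ 0.002 -0.016 -1.   ]
t22.93 plate xy mm [-95.1  51.6] z 47.0 Fplate [ 2.2  -0.36] Fz -1.94 w 31.8
toolz [ 0.002 -0.016 -1.   ]
```

Foot 2 averages about 1.8 N slow and 2.9 N fast, a coefficient of about 0.3. The other three gave 4–5 N, about 0.48–0.51. Foot 2 is the worn one, so grip it.

```bash
python3 -m inch '[[4,0,0.5,0,32],[2,0,0,0,28],[0,0,0,0,24],[0,0,0,0,16],[0,0,0,0,10],[0,0,0,0,10]]' 45 >/dev/null; python3 g.py;  python3 -m inch '[[0,0,-3,0,10],[0,0,-6,0,10],[0,0,-6,0,10],[0,0,-6,0,10]]' 45 >/dev/null; python3 g.py
```

```text
t23.43 plate xy mm [-90.8  51.7] z 46.6 Fplate [ 0.06 -0.79] Fz 0.57 w 18.6
toolz [-0.002 -0.017 -1.   ]
t23.77 plate xy mm [-96.   49.6] z 64.7 Fplate [-0.64 -0.55] Fz -8.58 w 18.8
toolz [-0.014 -0.02  -1.   ]
```

```bash
python3 -m inch '[[0,0,-20,0,10],[0,0,-20,0,10],[0,0,-20,0,10],[0,0,-20,0,10],[0,0,-8,0,10],[0,0,0,0,10]]' >/dev/null; python3 g.py 26 -389 150
```

```text
t24.27 plate xy mm [-99.2  50.1] z 156.1 Fplate [ 0.1  -0.14] Fz -9.02 w 19.0
toolz [-0.022 -0.021 -1.   ]
tool delta mm [117.9 440.9  14.2] turn 0.96
```

```bash
python3 -m inch '[[4,14,0,0,10],[6,22,0,0,10],[7,25,0,0,10],[7,25,0,0,10],[7,25,0,0,10],[7,25,0,0,10],[7,25,0,0,10],[7,25,0,0,10],[7,25,0,0,10]]' >/dev/null; python3 g.py 26 -389 150
```

```text
t25.02 plate xy mm [ -43.  -160.3] z 149.8 Fplate [-0.18 -0.12] Fz -8.21 w 18.8
toolz [-0.038 -0.014 -0.999]
tool delta mm [ 61.  231.    1.9] turn 1.99
```

```bash
python3 -m inch '[[7,25,-1,0,10],[7,25,-1,0,10],[7,25,-1,0,10],[7,25,-1,0,10],[7,25,-1,0,10],[7,25,-1,0,10],[7,25,-1,0,10],[5,18,0,0,10],[2,7,0,0,10],[0,0,0,0,10]]' >/dev/null; python3 g.py 26 -389 150
```

```text
t25.85 plate xy mm [  10.2 -374.9] z 138.1 Fplate [-0.61 -0.85] Fz -8.54 w 18.7
toolz [-0.066 -0.005 -0.998]
tool delta mm [ 14.6  14.7 -12.7] turn 1.47
```

```bash
python3 -m inch '[[7,7,0,0,10],[6,5,0,0,10],[2,2,5,0,10],[0,0,15,0,10],[0,0,15,0,10],[0,0,10,0,10],[0,0,0,0,10]]' >/dev/null; python3 g.py 26 -389 50
```

```text
t26.43 plate xy mm [  24.4 -381.2] z 87.0 Fplate [-0.77  0.29] Fz -8.92 w 18.7
toolz [-0.068  0.002 -0.998]
tool delta mm [ 3.8  7.6 36.9] turn 2.02
```

Underside is at about 50 mm, still above the tray rim; check by camera.

Run:
```python
from h import *
im=save('side','s3.png'); b=cv2.imread('pics/s3.png')
cv2.imwrite('pics/s3c.png',cv2.resize(b[40:240,180:420],None,fx=2.9,fy=2.9,interpolation=2))
```

```text
(no output)
```

View pics/s3c.png

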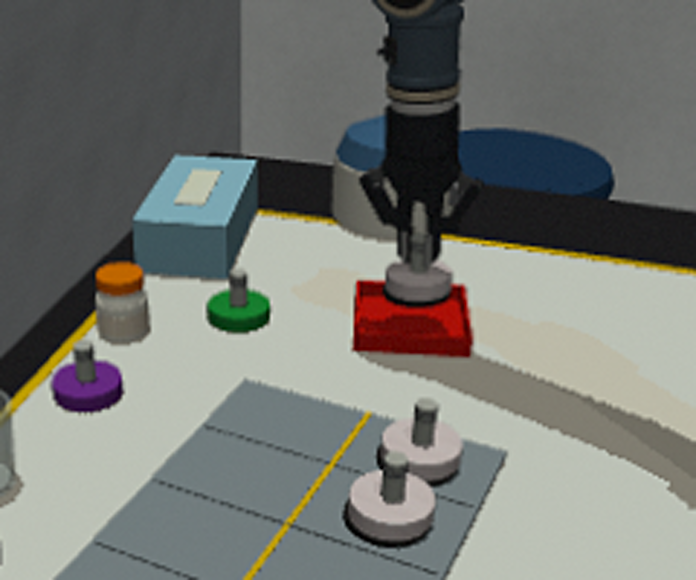

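Side crop: the held foot at (418,282) hangs upright over the red tray at (412,318), its shadow on the tray floor. Lower it.

```bash
python3 -m inch '[[2,5,3,0,10],[1,3,8,0,10],[0,0,8,0,10],[0,0,6,0,10],[0,0,4,0,10],[0,0,0,0,10]]' >/dev/null; python3 g.py 26 -389 42
```

```text
t26.98 plate xy mm [  29.1 -390. ] z 58.8 Fplate [-0.77 -0.1 ] Fz -8.21 w 18.0
toolz [-0.063 -0.001 -0.998]
tool delta mm [-2.  -1.3 16.9] turn 2.09
```

```bash
python3 -m inch '[[0,0,6,0,10],[0,0,3,0,10],[0,0,3,0,10]]' >/dev/null; python3 g.py 26 -389 42;python3 -m inch '[[0,0,2,0,10],[0,0,2,0,10]]' >/dev/null; python3 g.py 26 -389 42
```

```text
t27.23 plate xy mm [  28.9 -390.5] z 46.5 Fplate [0.03 0.08] Fz -7.09 w 18.3
toolz [-0.061 -0.002 -0.998]
tool delta mm [-2.5 -1.6  4.6] turn 2.08
t27.40 plate xy mm [  28.6 -390.6] z 43.4 Fplate [-5.48  0.66] Fz 11.84 w 18.5
toolz [-0.062 -0.002 -0.998]
tool delta mm [-2.4 -1.7  1.5] turn 2.07
```

Contact (Fz +12 N): the foot is on the tray floor. Release and rise.

```bash
python3 -m inch '[[0,0,-1,0,12],[0,0,0,0,24],[0,0,0,0,34],[0,0,0,0,44],[0,0,0,0,44]]' 20 >/dev/null; python3 g.py; python3 -m inch '[[0,0,-15,0,44],[0,0,-20,0,44],[0,0,-25,0,44],[0,0,-25,0,44],[0,0,-25,0,44],[0,0,-20,0,44],[0,35,-5,0,44],[0,35,0,0,44],[0,35,0,0,44],[0,0,0,0,44]]' >/dev/null; python3 -m inch '[[0,30,0,0,44],[0,30,0,0,44],[0,20,0,0,44],[0,0,0,0,44],[0,0,0,0,44]]' >/dev/null; python3 g.py
python3 - <<'E'
from h import *
im=save('top','t4.png'); a=im['pixels'][:,:,::-1]
cv2.imwrite('pics/t4c.png',cv2.resize(a[100:300,100:420],None,fx=2.5,fy=2.5,interpolation=2))
E
python3 feet.py t5.png
```

```text
t27.82 plate xy mm [  33.5 -392.1] z 50.0 Fplate [0.35 0.28] Fz 0.65 w 44.0
toolz [-0.052 -0.008 -0.999]
t29.07 plate xy mm [  56.6 -580.6] z 206.6 Fplate [1.04 0.56] Fz 0.50 w 44.1
toolz [-0.032 -0.021 -0.999]
px [189.7 224.1] axes [23.5 24. ] plate [-70.6 146.5] 421
48 none
px [251.4 244.5] axes [24.  24.1] plate [-75.7 -46. ] 440
px [281. 252.] axes [24.1 24.7] plate [ -71.8 -135. ] 450
```

View pics/t4c.png

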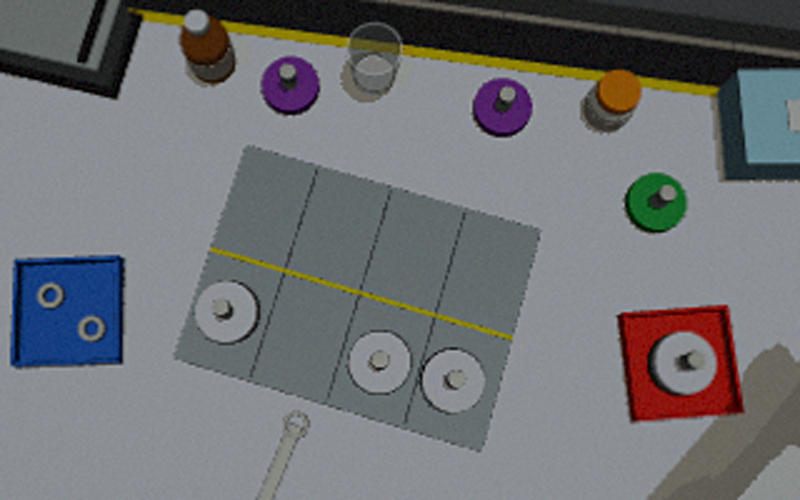

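Final view: three feet stand upright past the line at x about -71, -76 and -72 mm. The rejected foot stands in the middle of the red tray, crop (684,363) against a tray centre of (681,363). Nuts, wrench and bottles look unmoved, and the robot is clear.

```bash
python3 -c "from workcell import sign_off; print(sign_off())"
```

```text
the job is handed in; nothing more can be done
None
```

I dragged all four feet past the yellow line, then set the one that dragged least upright in the red tray. I handed the job in after about 29 s of robot time. `sign_off` reports no verdict.

**Which foot:** I took the foot in the second lane from the left, seen from the robot, as worn. Dividing the drag by the foot's weight plus my pressing force gave these values:

| Lane from the left | Typical drag | Coefficient |
|---|---|---|
| 1 | 4–5 N | about 0.48 |
| 2 (rejected) | about 2.9 N, then 1.8 N in a slow repeat | about 0.3 |
| 3 | 4–6 N (2–3 N while slightly lifted) | about 0.5 |
| 4 | 5–6 N | about 0.48 |

**Last checks:**
- The three remaining feet stand upright at about 71, 76 and 72 mm past the line.
- The rejected foot is within a few millimetres of the tray's centre.
- By eye, the nuts, wrench, bottle, beaker and jar had not moved.
- The robot was clear of everything.

**What disagreed:**
- The rejected foot still dragged more than the stated 1 to 1.5 N, by about 0.3 to 0.8 N in the slow repeat. It was clearly the lowest of the four, but force readings were noisy by about 1 N.
- The tool tilted up to about 0.11 rad during the drags. The feet still looked upright afterwards.

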